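# Bring the marked pigment jar to the front and hold the carousel

## Task

The blue cup hangs mouth down over the knob of the pigment carousel: lift it off and set it down, not drop it, mouth down as it is and wholly on the round cork mat, leaving the bottle, tin and plinth alone. Then turn the carousel by its knob until the red-lidded jar with the white dot lines up with the yellow pointer on the base. Finish while still gripping the knob, holding the carousel still there so that I can work from that jar.

Things in the scene. Friction and masses are not known exactly. Their poses are not given: they have to be found in the camera images.
- cup_center (a point): centre (half-way up) of the blue enamel cup, a straight cylinder 58 mm in outer diameter and 60 mm tall, wall 3.5 mm, closed top 5 mm, about 80 to 150 g. At the start it hangs mouth down over the knob with its rim resting on the carousel's hub shoulder, 90 mm above the table. The axis z points up, towards its closed end; the rim is 30 mm below this point. The knob inside fills the lower 45 mm, so lift it straight up by at least 50 mm to clear
- cup: the same cup; origin at the centre of its open rim, z up towards its closed end
- mat_top (a point): centre of the top face of the round cork drying mat, 170 mm in diameter, 5 mm thick, fixed flat on the table; z up
- knob_center (a point): centre, half-way up (112 mm above the table), of the round dark wooden knob in the middle of the carousel, on its axis: an upright cylinder 32 mm in diameter and 45 mm tall, part of the turning part, standing on the hub shoulder (72 mm in diameter, its top 90 mm above the table; the jars end lower, at 81 mm). In the rules it is called rotor_c0. Being round it can be gripped at any yaw; z up
- rotor (a joint): angle of the carousel's turning part, rad, growing counter-clockwise seen from above; 0 (or any whole turn) where the marked jar stands exactly at the pointer. At the start it lies between 0.8 and 4.2. It turns freely both ways with light friction (0.06 N m), has no end stop within a whole turn of the start and stays where it is left
- marked_jar (a point): centre of the marked jar, the only one with a red lid, with a white dot on it; 41 mm in diameter, 45 mm tall, fixed on the turning part 88 mm from the axis. The other five jars, 60 degrees apart, have black lids; all are fixed in place. The turning disc is 236 mm in diameter, light wood
- front_point (a point): where the marked jar's centre must come: 88 mm from the carousel's axis in the direction of the yellow pointer on the rim of the fixed black base (280 mm in diameter; the pointer reaches 170 mm from the axis, 24 mm high). Its x axis points outward along the pointer, away from the robot within about 60 degrees. The base is fixed to the table
- solvent: loose amber bottle, 52 mm in diameter, 120 mm tall; origin at the centre of its underside; leave alone
- tin: loose tin, 72 mm in diameter, 75 mm tall; origin at the centre of its underside; leave alone
- plinth: loose wooden plinth, foot 90 x 90 mm, 90 mm tall; origin at the centre of its underside; leave alone
Mind the look-alikes: they are no part of the job. Of the things shaped like the part that bears mat_top, the cork one is meant.

How it is judged (in metres and radians):
On the way, in this order (a step that is already met when the one before it is completed fails the run):
1. the cup is lifted clear of the knob (z of cup_center in the frame of knob_center above 0.055 m and contact force between the fingers and cup above 0.5 N), for 0.1 s.
2. the cup stands mouth down on the cork mat, let go (horizontal distance between cup_center and mat_top below 0.056 m and z of cup_center in the frame of mat_top between 0.024 and 0.036 m and angle between cup_center's own z axis and vertical below 0.15 rad and linear speed of cup below 0.03 m/s and contact force between the fingers and cup below 0.1 N), for 0.2 s.
At the end, for the whole second after the job is handed in: The cup stands at rest mouth down and upright (within 0.15 rad) on the cork mat, its axis within 56 mm of the mat's centre; the marked jar's centre is within 10 mm of the front point; the carousel is still (under 0.05 rad/s) and the fingers grip the knob with more than 2 N (all of step 2 and horizontal distance between marked_jar and front_point below 0.01 m and velocity of joint rotor between -0.05 and 0.05 rad/s and contact force between the fingers and rotor_c0 above 2 N); the arm keeps its last pose, push and grip.
It fails at once if the solvent is pushed more than 25 mm or tipped over (distance of solvent from where it was at the start of the episode above 0.025 m or angle between solvent's own z axis and vertical above 0.4 rad).
It fails at once if the tin is pushed more than 25 mm or tipped over (distance of tin from where it was at the start of the episode above 0.025 m or angle between tin's own z axis and vertical above 0.4 rad).
It fails at once if the plinth is pushed more than 25 mm or tipped over (distance of plinth from where it was at the start of the episode above 0.025 m or angle between plinth's own z axis and vertical above 0.4 rad).
It fails at once if the cup is dropped: let go with its rim more than 25 mm above the table while off the carousel (contact force between the fingers and cup below 0.05 N and height (world z) of cup above 0.025 m and horizontal distance between cup and knob_center above 0.06 m).
It fails at once if the cup is tipped over (angle between cup_center's own z axis and vertical above 0.7 rad).
It also fails if it takes over 58 s, if anything falls off the work surface, if the arm or the gripper's body presses on something with over 40 N, if the wrist force passes 120 N, or if a joint passes its speed limit or range.

## Robot

A 6-joint arm with a two-finger parallel gripper is mounted at the origin on the work surface. World frame = base frame: x ahead of the robot, y to its left, z up, the work surface at z = 0. Lengths are in m, angles in degrees, forces in N, time in s.
With the tool pointing down it reaches from about 0.35 to 0.875 m from the base axis. Payload 4.2 kg.
Tool frame: the origin (TCP) lies at the very end of the fingers, on their centre line; the grasp point (between the pads) lies 19 mm behind it (r.grip_point_offset is the distance from the TCP to the grasp point, in m); z points along the fingers, y is the line along which they close (so a half turn about z gives the same grasp; the last joint's range is limited). The gripper opens to 87 mm and grips with 3 to 60 N. Pads are 19 mm wide; open, the fingers measure 117 mm over their backs; the gripper's body (75 mm by 190 mm) begins 51 mm behind the grasp point.
Start: joints at [77.842, 22.042, 0.453, 0, -68.411, -14.817], TCP at [0.283, 0.557, 0.223] pointing down, gripper open.
Joint ranges: [-179.83, 179.83], [-69.29, 118.12], [-61.27, 80.66], [-181.25, 117.63], [-171.15, -9.14], [-177.46, 177.46]. Speed limits (degrees/s): [159.86, 159.86, 180, 180, 180, 180].

## Interface

Orientations are given as a 3x3 rotation matrix whose columns are the frame's x, y, z axes.
In Python, from station import r, cams gives the robot as it stands. The module is installed in compiled form; this text tells all that it offers.
- The arm moves only by the shell command python3 -m handwheel 'ROWS'. ROWS is JSON, a list that holds one entry, the list of rows, each a list of 7 numbers: the turn, a rotation vector about the tool's x, y, z in units of 6 degrees (1.0 is 6 degrees), then the shift along the tool's x, y, z in m, then the finger opening in m, from 0 to 0.087. In form: [[[ax, ay, az, x, y, z, jaw], ...]]. A call has 1 to 12 rows; each row shifts and turns the commanded pose from where the row before left it, along the tool's axes as they then stand; what a row does not reach is not made up. A row lasts 1/10 s, in which the tool goes at most 50 mm and 8.59 degrees, less where a joint would pass 70% of its speed; a pose out of reach is approached as far as the arm can. A call with a gripper value outside its range is refused whole. The fingers move at their own pace and stop on an object; the grip force is fixed at half the most. Time passes only in rows, so rows that do not move let the fingers close. It gives the time, the measured TCP pose, the force, the opening and the grip force at its end, in the units of the state.
- r.sense(): the state, without advancing time (a new reading comes with each control period).
- cams.capture(name): name is "side" or "top" or "wrist"; returns the picture (384x512x3 uint8, red, green, blue); there is no depth.
- cams.get_calibration(name): a dict with "camera_matrix" (3x3 intrinsics, pixels), "k1" (the pictures are not rectified: a ray, as slopes to the right and down, at radius r is drawn at 1 + k1 r^2 times it, then the intrinsics apply), "rvec" (rotation vector, rad) and "tvec" (3), from world to camera coordinates, as OpenCV has them; the wrist camera has in their place "T_tool_cam" (4x4, takes a point from camera to tool coordinates, whose origin is the TCP and whose axes are the flange's). Camera axes: x right, y down, z forward; pixel columns grow to the right and rows downward; lengths in m; the calibration is good to about 2 mm. A picture is of the moment at which its call begins: read the wrist's pose just before it. get_calibration takes no time and is no camera call.
- r.finish_job(): hands the job in; it is judged then, once.
The state is a dict: "time_s": time; "joints": joint angles; "joint_velocities": joint speeds; "effort": joint torques, N m; "tcp_pos": TCP position; "ee_rot": TCP orientation; "wrist_force": force on the tool from outside, world axes, zero at the start; "moment": the same for the moment, N m; "gripper_width": opening from 0.0 (shut) to 1.0 (fully open); "gripper_force": force on a finger pad.
Only numpy, scipy, OpenCV 4.12 (cv2) and the standard library are available. Lean on these libraries where they do the work, as an engineer would, in place of code of your own. Each camera call takes 0.05 s, during which the arm holds its last target. There are 200 camera calls.

## Working session

There is one attempt and no reset: what is moved stays moved. The work goes in short steps, Python scripts to look and compute and a shell command to move; the robot and the scene stay as the last step left them, time stands still between calls to the robot, and variables do not carry over. Pictures are saved under pics/ and viewed, at most 10 in all, crops included, and the job is handed in when it is done.

```bash
mkdir -p pics; python3 - <<'E'
from station import r,cams
import cv2,numpy as np
s=r.sense();print(s)
for n in("top","side"):
    im=cams.capture(n);cv2.imwrite(f"pics/{n}0.png",im[:,:,::-1])
    print(n,cams.get_calibration(n))
print(cams.get_calibration("wrist"))
E
```

```text
{'time_s': 0.0, 'joints': array([ 7.78432788e+01,  2.20905861e+01,  3.82334294e-01, -2.91884021e-02,
       -6.84120738e+01, -1.48172931e+01]), 'joint_velocities': array([-0.01339444,  0.12223503,  0.08515801,  0.06764347,  0.01884412,
        0.02244813]), 'effort': array([-6.67945678e-04, -3.90662777e+01,  1.87403029e+01,  4.21975493e+00,
        1.09394707e-02, -1.99424235e-04]), 'tcp_pos': array([0.28319615, 0.55649709, 0.22147839]), 'ee_rot': array([[ 8.91127110e-01, -4.53752856e-01, -9.05314562e-04],
       [-4.53753752e-01, -8.91124973e-01, -1.95318427e-03],
       [ 7.95145278e-05,  2.15132534e-03, -9.99997683e-01]]), 'wrist_force': array([ 0.74741156, -0.36086964, -0.11172875]), 'moment': array([-0.03651153,  0.01777135,  0.06593705]), 'gripper_force': 0.0, 'gripper_width': 1.0005494289217725}
top {'camera_matrix': array([[386.74378024,   0.        , 255.69117881],
       [  0.        , 386.74378024, 187.53650147],
       [  0.        ,   0.        ,   1.        ]]), 'k1': 0.013953611453166653, 'rvec': array([ 2.18657019, -2.16242317,  0.07427258]), 'tvec': array([0.00181012
[... 201 characters left out ...]
]]), 'k1': 0.011232691378938495, 'rvec': array([ 2.39866542, -0.49483446,  0.19911853]), 'tvec': array([-0.45174387,  0.19794787,  1.26297066])}
{'camera_matrix': array([[320.07112209,   0.        , 256.49690306],
       [  0.        , 320.07112209, 188.99828402],
       [  0.        ,   0.        ,   1.        ]]), 'k1': -0.0551597937124536, 'T_tool_cam': array([[ 1.04518439e-03, -9.67948968e-01, -2.51144785e-01,
         6.75535805e-02],
       [ 9.99999086e-01,  1.22716272e-03, -5.67988898e-04,
         1.65080989e-03],
       [ 8.57979784e-04, -2.51143961e-01,  9.67949366e-01,
        -1.61432802e-01],
       [ 0.00000000e+00,  0.00000000e+00,  0.00000000e+00,
         1.00000000e+00]])}
```

View pics/top0.png

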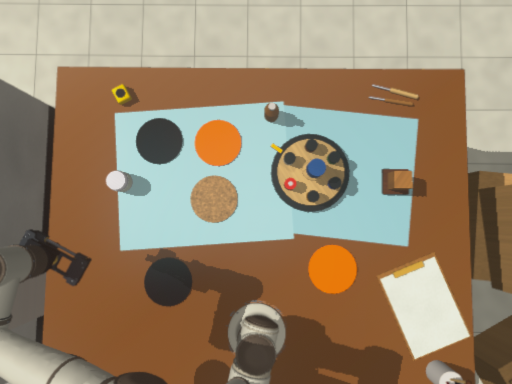

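View pics/side0.png

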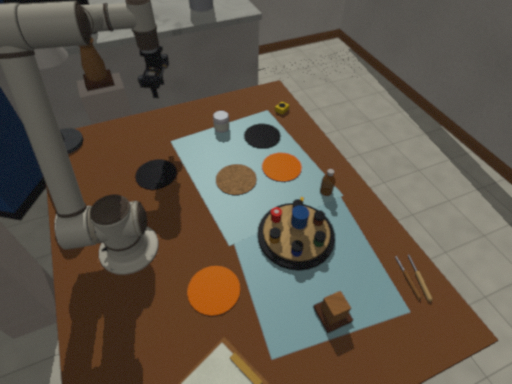

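The top view shows these things:
- **Mats:** the cork one at (214,199). Look-alikes are black (159,141) and (168,282), and orange (218,143) and (333,269).
- **Carousel:** blue cup top at (316,168), red jar with white dot at (290,184), yellow pointer at (277,149).
- **Leave alone:** bottle (272,112), tin (117,181), plinth (400,180).

I choose the cork mat and will check it in one crop with the carousel.

```bash
cat > h.py <<'E'
import cv2,numpy as np
from station import r,cams
def ray(n,uv,pose=None):
    c=cams.get_calibration(n);K=c["camera_matrix"];k=c["k1"]
    p=cv2.undistortPoints(np.float64([[uv]]),K,np.array([k,0,0,0.]))[0,0]
    d=np.array([*p,1.])
    if n=="wrist":
        T=c["T_tool_cam"];R=pose["ee_rot"]
        return R@T[:3,3]+pose["tcp_pos"],R@T[:3,:3]@d
    R=cv2.Rodrigues(c["rvec"])[0]
    return -R.T@c["tvec"],R.T@d
def at(n,uv,z,pose=None):
    o,d=ray(n,uv,pose);return (o+d*(z-o[2])/d[2])
def blob(im,lo,hi,box=None):
    h=cv2.cvtColor(im,cv2.COLOR_RGB2HSV);m=cv2.inRange(h,np.array(lo),np.array(hi))
    if box:
        k=np.zeros_like(m);x0,y0,x1,y1=box;k[y0:y1,x0:x1]=1;m*=k
    n,l,s,c=cv2.connectedComponentsWithStats(m);i=1+np.argmax(s[1:,4]);return c[i],s[i]
E
python3 - <<'E'
from h import *
im=cv2.imread("pics/top0.png")[:,:,::-1].copy()
for nm,lo,hi,box,z in [("cup",(105,120,60),(125,255,255),(300,150,335,190),.15),("red",(170,150,90),(180,255,255),(270,170,310,200),.081),("yel",(20,150,120),(32,255,255),(262,138,292,160),.024),("cork",(8,60,80),(18,170,230),(185,170,245,228),.005),]:
    c,s=blob(im,lo,hi,box);print(nm,c,s,at("top",c,z))
for nm,p,z in [("baseL",(271,172),.01),("bottle",(272,106),.12),("tin",(117,181),.075),("plinth",(400,180),.09)]: print(nm,at("top",p,z))
si=cv2.imread("pics/side0.png")[:,:,::-1].copy()
c,s=blob(si,(105,120,60),(125,255,255),(285,200,315,235));o,d=ray("side",c);print("side cup",c,s,at("side",c,.12))
c2=at("side",(236,180),.005);print("side cork",c2)
cv2.imwrite("pics/crop.png",cv2.resize(im[95:240,180:350,::-1],None,fx=4,fy=4,interpolation=2))
E
```

```text
cup [316.21171171 167.3963964 ] [308 159  17  17 222] [ 0.56261226 -0.18835381  0.15      ]Traceback (most recent call last):
  File "<stdin>", line 4, in <module>
  File "h.py", line 18, in blob
    n,l,s,c=cv2.connectedComponentsWithStats(m);i=1+np.argmax(s[1:,4]);return c[i],s[i]
                                                    ~~~~~~~~~^^^^^^^^^
    return _wrapfunc(a, 'argmax', axis=axis, out=out, **kwds)
    return bound(*args, **kwds)
ValueError: attempt to get argmax of an empty sequence
```

```bash
python3 - <<'E'
from h import *
im=cv2.imread("pics/top0.png")[:,:,::-1].copy()
for nm,lo,hi,box,z in [("cup",(105,120,60),(125,255,255),(300,150,335,190),.15),("red",(0,170,120),(6,255,255),(280,174,300,194),.081),("yel",(20,150,120),(32,255,255),(262,138,292,160),.024),("cork",(8,60,80),(18,170,230),(185,170,245,228),.005),]:
  try:
    c,s=blob(im,lo,hi,box);print(nm,c,s,at("top",c,z))
  except Exception as e: print(nm,"none")
print(im[180:188:4,284:298:3])
print("red", at("top",(290.3,184),.081))
for nm,p,z in [("base",(311,172.5),.01),("bottle",(272,106),.12),("tin",(117,181),.075),("plinth",(400,180),.09)]: print(nm,at("top",p,z))
si=cv2.imread("pics/side0.png")[:,:,::-1].copy()
c,s=blob(si,(105,120,60),(125,255,255),(285,200,315,235));print("side cup",c,s,at("side",c,.12))
print("side cork",at("side",(236,180),.005))
cv2.imwrite("pics/crop.png",cv2.resize(im[95:240,180:350,::-1],None,fx=4,fy=4,interpolation=2))
E
```

```text
cup [316.21171171 167.3963964 ] [308 159  17  17 222] [ 0.56261226 -0.18835381  0.15      ]
red [289.88405797 183.17391304] [285 178  11  11  69] [ 0.51711073 -0.10915354  0.081     ]
yel [276.95238095 148.21428571] [272 144  11   9  42] [ 0.64714159 -0.06683064  0.024     ]
cork [213.58639053 198.57810651] [ 191  176   46   46 1690] [0.46582751 0.15814423 0.005     ]
[[[212 168 110]
  [218  65  55]
  [218  80  71]
  [218  62  53]
  [216 166 107]]

 [[189  92  69]
  [219  74  67]
  [215 204 193]
  [218  91  83]
  [167  93  68]]]
red [ 0.51431213 -0.11057512  0.081     ]
base [ 0.56287661 -0.18989407  0.01      ]
bottle [ 0.77206653 -0.04521295  0.12      ]
tin [0.51890473 0.48152839 0.075     ]
plinth [ 0.53080868 -0.47713119  0.09      ]
side cup [299.81382979 212.35106383] [293 205  15  15 188] [ 0.57144796 -0.17143097  0.12      ]
side cork [0.45960752 0.14965736 0.005     ]
```

View pics/crop.png

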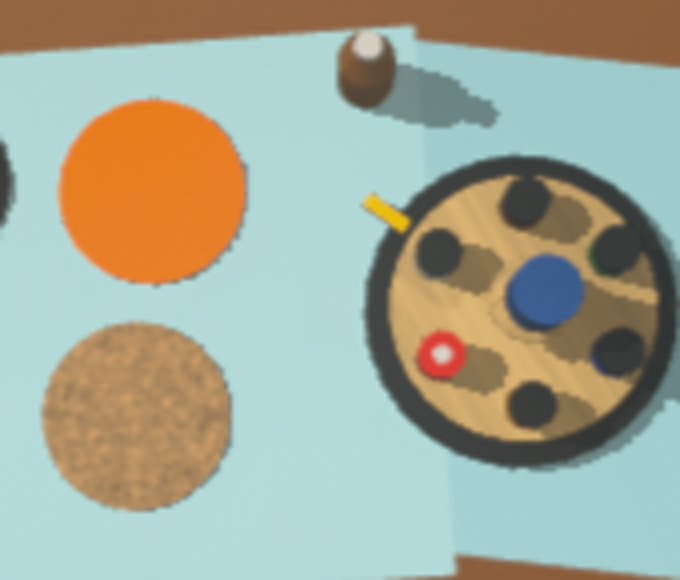

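The crop confirms the cork mat (crop 137,416), with the orange one above it. The cup is at crop (545,291), and the red lid with white dot at (441,354) lies about 65° counter-clockwise of the pointer (386,212). The radii and diameters match the sizes given. The axis is near (0.563,-0.189), so I'm moving above it.

```bash
python3 -m handwheel '[[[0,0,0,0.029,0.027,0,0.087],[0,0,0,0.029,0.027,0,0.087],[0,0,0,0.029,0.027,0,0.087],[0,0,0,0.029,0.027,0,0.087],[0,0,0,0.029,0.027,0,0.087],[0,0,0,0.029,0.027,0,0.087],[0,0,0,0.029,0.027,0,0.087],[0,0,0,0.029,0.027,0,0.087],[0,0,0,0.029,0.027,0,0.087],[0,0,0,0.029,0.027,0,0.087]]]'
python3 -m handwheel '[[[0,0,0,0.029,0.027,0,0.087],[0,0,0,0.029,0.027,0,0.087],[0,0,0,0.029,0.027,0,0.087],[0,0,0,0.029,0.027,0,0.087],[0,0,0,0.029,0.027,0,0.087],[0,0,0,0.029,0.027,0,0.087],[0,0,0,0.029,0.027,0,0.087],[0,0,0,0.029,0.027,0,0.087],[0,0,0,0.02,0.01,0,0.087],[0,0,0,0.015,0.01,0,0.087],[0,0,0,0,0,0,0.087],[0,0,0,0,0,0,0.087]]]'
python3 - <<'E'
from h import *
s=r.sense();im=cams.capture("wrist");cv2.imwrite("pics/w1.png",im[:,:,::-1]);print(s["tcp_pos"],s["ee_rot"],s["joints"])
h,w=im.shape[:2]
c,st=blob(im,(105,120,60),(125,255,255));print("cup",c,st,at("wrist",c,.15,s))
E
```

```text
time_s: 1.1
tcp_pos: [0.4194, 0.1831, 0.2224]
ee_rot: [[0.891, -0.453, -0.0], [-0.453, -0.891, -0.0], [-0.0, 0.0, -1.0]]
wrist_force: [0.3, 0.6, 0.6]
gripper_width: 1.004
gripper_force: 0.0
time_s: 2.3
tcp_pos: [0.5499, -0.1464, 0.2221]
ee_rot: [[0.891, -0.454, -0.001], [-0.454, -0.891, 0.0], [-0.001, 0.0, -1.0]]
wrist_force: [-0.9, -0.0, -0.3]
gripper_width: 0.998
gripper_force: 0.0
[ 0.54992465 -0.14635031  0.22205355] [[ 8.91103417e-01 -4.53798605e-01 -1.23557611e-03]
 [-4.53798502e-01 -8.91104245e-01  3.78765365e-04]
 [-1.27291031e-03  2.23183479e-04 -9.99999165e-01]] [ 1.39289332e+00  1.66656668e+01 -7.57678296e+00 -2.56665752e-02
 -6.58277973e+01  6.16299611e+01]
cup [300.55758    155.17893016] [ 263  119   76   76 4281] [ 0.56359972 -0.19132137  0.15      ]
```

View pics/w1.png

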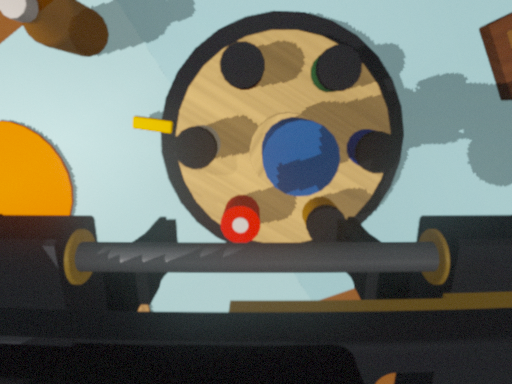

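The wrist view shows the blue cup at (301,155), the red lid with its dot at (240,225) and the pointer at (153,124). It puts the cup within 3 mm of the top camera's estimate. Next I centre, descend and grip.

```bash
python3 -m handwheel '[[[0,0,0,0.0155,0.0165,0,0.087],[0,0,0,0.0155,0.0165,0,0.087],[0,0,0,0,0,0,0.087],[0,0,0,0,0,0.025,0.087],[0,0,0,0,0,0.025,0.087],[0,0,0,0,0,0.025,0.087],[0,0,0,0,0,0.02,0.087],[0,0,0,0,0,0.02,0.087],[0,0,0,0,0,0,0.087],[0,0,0,0,0,0,0.087]]]'
python3 -m handwheel '[[[0,0,0,0,0,0,0.05],[0,0,0,0,0,0,0.05],[0,0,0,0,0,0,0.04],[0,0,0,0,0,0,0.04],[0,0,0,0,0,0,0.04],[0,0,0,0,0,0,0.04],[0,0,0,0,0,0,0.04],[0,0,0,0,0,0,0.04]]]'
```

```text
time_s: 3.35
tcp_pos: [0.5631, -0.1892, 0.1081]
ee_rot: [[0.892, -0.452, 0.0], [-0.452, -0.892, -0.0], [0.0, 0.0, -1.0]]
wrist_force: [0.3, -0.5, 0.8]
gripper_width: 1.0
gripper_force: 0.0
time_s: 4.15
tcp_pos: [0.5631, -0.1902, 0.1079]
ee_rot: [[0.891, -0.454, 0.0], [-0.454, -0.891, -0.0], [0.0, 0.0, -1.0]]
wrist_force: [-0.6, -0.1, 2.7]
gripper_width: 0.672
gripper_force: 30.0
```

Gripped at 58 mm. Lifting.

```bash
python3 -m handwheel '[[[0,0,0,0,0,-0.01,0.04],[0,0,0,0,0,-0.015,0.04],[0,0,0,0,0,-0.015,0.04],[0,0,0,0,0,-0.02,0.04],[0,0,0,0,0,-0.02,0.04],[0,0,0,0,0,-0.02,0.04],[0,0,0,0,0,0,0.04],[0,0,0,0,0,0,0.04],[0,0,0,0,0,0,0.04]]]'
python3 - <<'E'
from h import *
s=r.sense();im=cams.capture("wrist");cv2.imwrite("pics/w2.png",im[:,:,::-1])
print(s["tcp_pos"],s["gripper_width"],s["gripper_force"])
top=cams.capture("top");cv2.imwrite("pics/t2.png",top[:,:,::-1])
d=np.array([.4655,.1575])-s["tcp_pos"][:2];print(s["ee_rot"][:2,:2].T@d)
print(s["ee_rot"])
E
```

```text
time_s: 5.05
tcp_pos: [0.562, -0.1898, 0.2059]
ee_rot: [[0.891, -0.454, -0.003], [-0.454, -0.891, 0.001], [-0.003, 0.001, -1.0]]
wrist_force: [0.2, -0.0, -2.1]
gripper_width: 0.666
gripper_force: 29.9
[ 0.56203592 -0.18981979  0.20590096] 0.666350488301247 29.947359731595498
[-0.2436904  -0.26564044]
[[ 8.91006610e-01 -4.53980658e-01 -2.96361796e-03]
 [-4.53980057e-01 -8.91011379e-01  9.11233729e-04]
 [-3.05429982e-03  5.33508175e-04 -9.99995193e-01]]
```

View pics/w2.png

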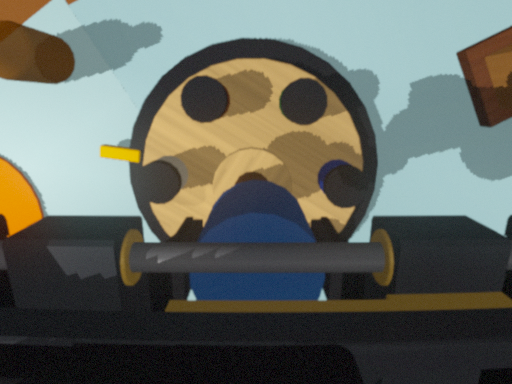

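The wrist view shows the cup, (258,240), held upright between the fingers and clear of the knob, whose brown top just shows at (250,178). Next I carry it to the mat.

```bash
python3 -m handwheel '[[[0,0,0,-0.01,-0.011,0,0.04],[0,0,0,-0.024,-0.026,0,0.04],[0,0,0,-0.028,-0.03,0,0.04],[0,0,0,-0.028,-0.03,0,0.04],[0,0,0,-0.028,-0.03,0,0.04],[0,0,0,-0.028,-0.03,0,0.04],[0,0,0,-0.028,-0.03,0,0.04],[0,0,0,-0.028,-0.03,0,0.04],[0,0,0,-0.022,-0.026,0,0.04],[0,0,0,-0.012,-0.014,0,0.04],[0,0,0,-0.007,-0.008,0,0.04],[0,0,0,0,0,0,0.04]]]'
python3 -m handwheel '[[[0,0,0,0,0,0.02,0.04],[0,0,0,0,0,0.03,0.04],[0,0,0,0,0,0.03,0.04],[0,0,0,0,0,0.03,0.04],[0,0,0,0,0,0.03,0.04],[0,0,0,0,0,0.02,0.04],[0,0,0,0,0,0,0.04],[0,0,0,0,0,0,0.04],[0,0,0,0,0,0,0.04]]]'
python3 - <<'E'
from h import *
top=cams.capture("side");cv2.imwrite("pics/t3.png",cv2.resize(top[60:260,120:390,::-1],None,fx=2.9,fy=2.9,interpolation=2))
E
```

```text
time_s: 6.35
tcp_pos: [0.466, 0.1573, 0.2073]
ee_rot: [[0.892, -0.452, -0.0], [-0.452, -0.892, -0.0], [-0.0, 0.0, -1.0]]
wrist_force: [0.7, 0.5, -1.6]
gripper_width: 0.671
gripper_force: 29.9
time_s: 7.25
tcp_pos: [0.4678, 0.1566, 0.0489]
ee_rot: [[0.891, -0.454, 0.002], [-0.454, -0.891, 0.001], [0.002, -0.002, -1.0]]
wrist_force: [-1.7, 0.4, -2.0]
gripper_width: 0.67
gripper_force: 29.9
```

View pics/t3.png

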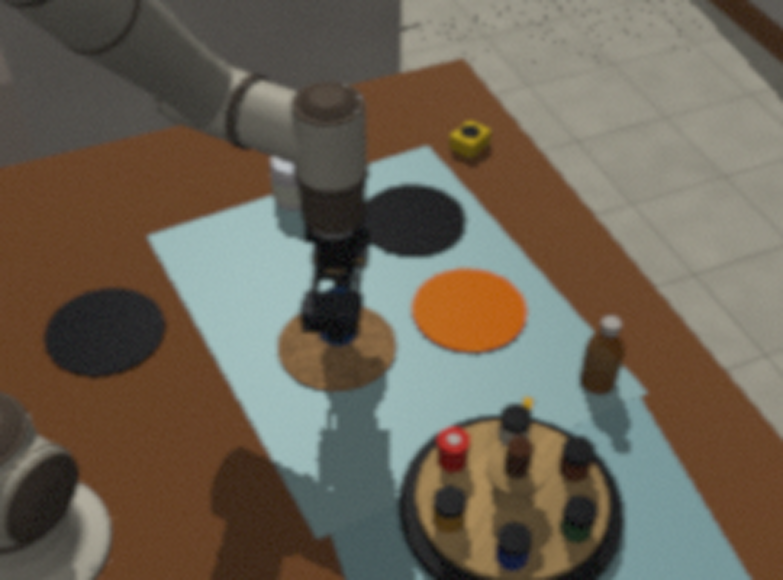

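The side crop shows the cup (338,325) just above the cork mat (337,345), centred. The last descent is gentle.

```bash
python3 -m handwheel '[[[0,0,0,0,0,0.008,0.04],[0,0,0,0,0,0.007,0.04],[0,0,0,0,0,0.005,0.04],[0,0,0,0,0,0,0.04],[0,0,0,0,0,0,0.04]]]'
python3 -m handwheel '[[[0,0,0,0,0,0.002,0.04],[0,0,0,0,0,0.002,0.04],[0,0,0,0,0,0,0.04],[0,0,0,0,0,0,0.04]]]'
```

```text
time_s: 7.8
tcp_pos: [0.4666, 0.1563, 0.0273]
ee_rot: [[0.891, -0.453, -0.0], [-0.453, -0.891, -0.0], [-0.0, 0.001, -1.0]]
wrist_force: [-0.1, 0.9, -1.4]
gripper_width: 0.665
gripper_force: 29.9
time_s: 8.2
tcp_pos: [0.4667, 0.1563, 0.0235]
ee_rot: [[0.891, -0.454, -0.0], [-0.454, -0.891, -0.0], [-0.0, 0.0, -1.0]]
wrist_force: [1.3, -0.0, -1.9]
gripper_width: 0.67
gripper_force: 29.9
```

```bash
python3 -m handwheel '[[[0,0,0,0,0,0.001,0.04],[0,0,0,0,0,0.001,0.04],[0,0,0,0,0,0,0.04],[0,0,0,0,0,0,0.04]]]'
```

```text
time_s: 8.6
tcp_pos: [0.4669, 0.1564, 0.0229]
ee_rot: [[0.891, -0.453, 0.001], [-0.453, -0.891, 0.0], [0.001, -0.0, -1.0]]
wrist_force: [-3.0, -0.7, 8.3]
gripper_width: 0.669
gripper_force: 30.0
```

Contact at the expected height, with 8 N up. Release, wait, then rise straight up.

```bash
python3 -m handwheel '[[[0,0,0,0,0,0,0.065],[0,0,0,0,0,0,0.075],[0,0,0,0,0,0,0.087],[0,0,0,0,0,0,0.087],[0,0,0,0,0,0,0.087],[0,0,0,0,0,0,0.087],[0,0,0,0,0,0,0.087],[0,0,0,0,0,0,0.087]]]'
python3 -m handwheel '[[[0,0,0,0,0,-0.01,0.087],[0,0,0,0,0,-0.02,0.087],[0,0,0,0,0,-0.03,0.087],[0,0,0,0,0,-0.035,0.087],[0,0,0,0,0,-0.035,0.087],[0,0,0,0,0,-0.035,0.087],[0,0,0,0,0,-0.035,0.087],[0,0,0,0,0,0,0.087],[0,0,0,0,0,0,0.087]]]'
python3 - <<'E'
from h import *
s=r.sense();im=cams.capture("wrist");cv2.imwrite("pics/w4.png",im[:,:,::-1])
c,st=blob(im,(105,120,60),(125,255,255));print("cup",c,st,at("wrist",c,.065,s))
c,st=blob(im,(8,60,80),(18,170,230));print("cork",c,st,at("wrist",c,.005,s))
d=np.array([.563,-.190])-s["tcp_pos"][:2];print(s["tcp_pos"],s["ee_rot"][:2,:2].T@d)
E
```

```text
time_s: 9.4
tcp_pos: [0.4666, 0.1563, 0.0215]
ee_rot: [[0.891, -0.454, -0.0], [-0.454, -0.891, -0.0], [-0.0, 0.0, -1.0]]
wrist_force: [1.0, 0.2, 0.1]
gripper_width: 1.0
gripper_force: 0.0
time_s: 10.3
tcp_pos: [0.4666, 0.1564, 0.2229]
ee_rot: [[0.891, -0.454, 0.002], [-0.454, -0.891, 0.002], [0.001, -0.003, -1.0]]
wrist_force: [-0.3, -0.4, -0.6]
gripper_width: 0.998
gripper_force: 0.0
cup [257.01129453 174.46133797] [ 230  147   55   55 2302] [0.46603788 0.15500193 0.065     ]
cork [256.97358552 161.82202837] [  188    96   140   137 12266] [0.46863643 0.15386864 0.005     ]
[0.46661488 0.15644372 0.22288587] [0.24310036 0.2649817 ]
```

View pics/w4.png

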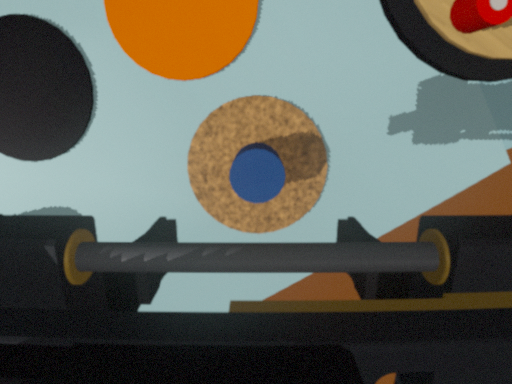

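The wrist view shows the cup (257,174) standing upright on the cork mat (257,162), about 3 mm from its centre. Next is the carousel, with a close look to measure the angle.

```bash
python3 -m handwheel '[[[0,0,0,0.015,0.0175,0,0.087],[0,0,0,0.028,0.031,0,0.087],[0,0,0,0.028,0.031,0,0.087],[0,0,0,0.028,0.031,0,0.087],[0,0,0,0.028,0.031,0,0.087],[0,0,0,0.028,0.031,0,0.087],[0,0,0,0.028,0.031,0,0.087],[0,0,0,0.018,0.018,0,0.087],[0,0,0,0.01,0.01,0,0.087],[0,0,0,0,0,0,0.087],[0,0,0,0,0,0,0.087]]]'
cat > ang.py <<'E'
from h import *
def meas(fn,n="wrist",boxes=(None,None)):
    s=r.sense();im=cams.capture(n);cv2.imwrite(fn,im[:,:,::-1])
    hsv=cv2.cvtColor(im,cv2.COLOR_RGB2HSV)
    c,st=blob(im,(0,0,150),(180,60,255)) if 0 else (None,None)
    p,ps=blob(im,(22,180,120),(32,255,255),boxes[0]);red,rs=blob(im,(0,170,150),(6,255,255),boxes[1])
    P=at(n,p,.024,s);print("yel",p,ps,P);print("red",red,rs,at(n,red,.081,s));print(s["tcp_pos"],s["joints"][5])
    return s,im,P
E
python3 - <<'E'
from ang import *
s,im,P=meas("pics/w5.png","wrist",((100,60,220,200),None))
d=np.array([.563,-.190])-s["tcp_pos"][:2];print(s["ee_rot"][:2,:2].T@d)
E
```

```text
time_s: 11.45
tcp_pos: [0.5491, -0.1452, 0.2207]
ee_rot: [[0.891, -0.454, -0.002], [-0.454, -0.891, 0.0], [-0.002, 0.001, -1.0]]
wrist_force: [-0.4, 0.3, 0.8]
gripper_width: 1.001
gripper_force: 0.0
yel [153.52444444 123.07111111] [134 116  39  16 450] [ 0.6441971  -0.06746755  0.024     ]
red [239.97752809 222.60776302] [221 202  40  41 979] [ 0.51525952 -0.11119063  0.081     ]
[ 0.54912977 -0.1451933   0.22067847] 61.52218967698696
[0.03268514 0.0336408 ]
```

View pics/w5.png

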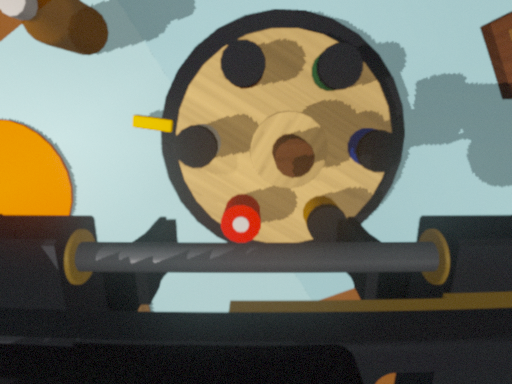

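Knob at (294,156), dot at (241,225) and pointer at (153,123), so about 65° clockwise to go. A quick check of the knob's axis before gripping.

```bash
python3 - <<'E'
from h import *
s=r.sense();k=at("wrist",(294,156),.1345,s);print(k)
a=np.array([.563,-.190])
for A in(a,k[:2],(a+k[:2])/2):
    f=lambda q:np.degrees(np.arctan2(*(q[:2]-A)[::-1]))
    print(f(at("wrist",(241,225),.081,s)),f(at("wrist",(153.5,123),.024,s)),s["ee_rot"][:2,:2].T@(A-s["tcp_pos"][:2]))
E
```

```text
[ 0.56181004 -0.1857397   0.1345    ]
122.39121934110142 56.495413933548086 [0.03274401 0.03403193]
123.20544188876023 55.17155729995009 [0.02975379 0.03077238]
122.78898121454176 55.839954881736176 [0.0312489  0.03240216]
```

```bash
python3 -m handwheel '[[[0,0,0,0.0155,0.016,0,0.087],[0,0,0,0.0155,0.0165,0,0.087],[0,0,0,0,0,0,0.087],[0,0,0,0,0,0.03,0.087],[0,0,0,0,0,0.03,0.087],[0,0,0,0,0,0.03,0.087],[0,0,0,0,0,0.02,0.087],[0,0,0,0,0,0.014,0.087],[0,0,0,0,0,0,0.087],[0,0,0,0,0,0,0.087]]]'
python3 -m handwheel '[[[0,0,0,0,0,0,0.05],[0,0,0,0,0,0,0.04],[0,0,0,0,0,0,0.03],[0,0,0,0,0,0,0.02],[0,0,0,0,0,0,0.02],[0,0,0,0,0,0,0.02],[0,0,0,0,0,0,0.02],[0,0,0,0,0,0,0.02],[0,0,0,0,0,0,0.02]]]'
```

```text
time_s: 12.5
tcp_pos: [0.5628, -0.1878, 0.0981]
ee_rot: [[0.892, -0.452, 0.0], [-0.452, -0.892, -0.0], [0.0, 0.0, -1.0]]
wrist_force: [-0.3, 1.5, 0.5]
gripper_width: 0.995
gripper_force: 0.0
time_s: 13.4
tcp_pos: [0.564, -0.1862, 0.0975]
ee_rot: [[0.891, -0.454, 0.003], [-0.454, -0.891, 0.003], [0.001, -0.004, -1.0]]
wrist_force: [2.5, 10.1, 0.6]
gripper_width: 0.362
gripper_force: 30.1
```

The knob is gripped at 31.5 mm. A 10 N side load shows an offset of about 2 mm, so I relax it and then turn clockwise.

```bash
python3 -m handwheel '[[[0,0,0,0,-0.002,0,0.02],[0,0,0,0,0,0,0.02],[0,0,0,0,0,0,0.02]]]'
python3 -m handwheel '[[[0,0,0.5,0,0,0,0.02],[0,0,0.5,0,0,0,0.02],[0,0,0.5,0,0,0,0.02],[0,0,0.5,0,0,0,0.02],[0,0,0.5,0,0,0,0.02],[0,0,0.5,0,0,0,0.02],[0,0,0.5,0,0,0,0.02],[0,0,0.5,0,0,0,0.02],[0,0,0,0,0,0,0.02],[0,0,0,0,0,0,0.02]]]'
```

```text
time_s: 13.7
tcp_pos: [0.564, -0.1862, 0.0974]
ee_rot: [[0.891, -0.454, 0.001], [-0.454, -0.891, 0.001], [0.001, -0.002, -1.0]]
wrist_force: [0.7, 5.7, 0.0]
gripper_width: 0.359
gripper_force: 30.1
time_s: 14.7
tcp_pos: [0.5632, -0.1871, 0.0974]
ee_rot: [[0.63, -0.777, -0.0], [-0.777, -0.63, 0.0], [-0.0, 0.0, -1.0]]
wrist_force: [-0.1, 2.1, -1.1]
gripper_width: 0.356
gripper_force: 30.1
```

```bash
python3 -m handwheel '[[[0,0,0.5,0,0,0,0.02],[0,0,0.7,0,0,0,0.02],[0,0,0.8,0,0,0,0.02],[0,0,0.8,0,0,0,0.02],[0,0,0.8,0,0,0,0.02],[0,0,0.8,0,0,0,0.02],[0,0,0.8,0,0,0,0.02],[0,0,0.8,0,0,0,0.02],[0,0,0.6,0,0,0,0.02],[0,0,0.4,0,0,0,0.02],[0,0,0,0,0,0,0.02],[0,0,0,0,0,0,0.02]]]'
python3 - <<'E'
from h import *
s=r.sense()
for n,b in(("top",(250,110,370,230)),("side",(230,180,350,290)),("wrist",(0,0,512,384))):
    im=cams.capture(n)[b[1]:b[3],b[0]:b[2],::-1];cv2.imwrite(f"pics/e_{n}.png",im)
a=cv2.imread("pics/e_top.png");c=cv2.imread("pics/e_side.png")
f=lambda i:cv2.resize(i,(390,400),interpolation=2)
cv2.imwrite("pics/e.png",np.hstack([f(a),f(c)]))
E
```

```text
time_s: 15.9
tcp_pos: [0.5612, -0.1877, 0.0974]
ee_rot: [[-0.051, -0.999, -0.005], [-0.999, 0.051, -0.0], [0.001, 0.005, -1.0]]
wrist_force: [-5.2, 0.0, 1.8]
gripper_width: 0.363
gripper_force: 30.2
```

View pics/e.png

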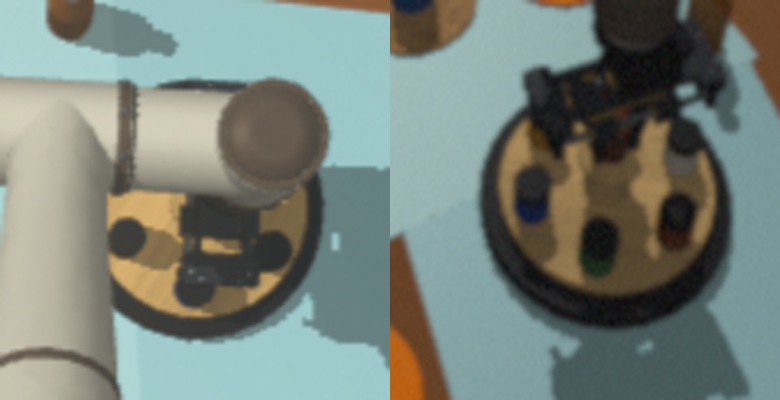

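View pics/e_wrist.png

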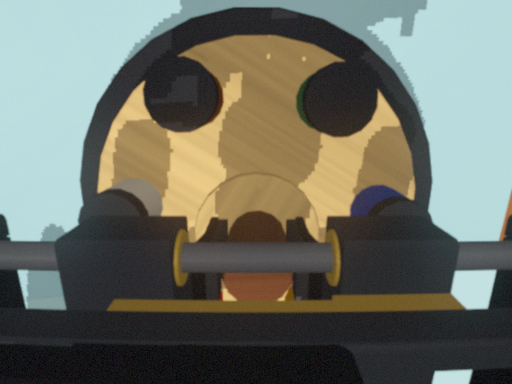

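In the top view (left) the arm hides the marked jar, and in the side view it lies behind the gripper. The wrist view shows two neighbouring black lids at (182,94) and (338,98), which sit 60° apart and give the rotor angle.

```bash
python3 - <<'E'
from h import *
s=r.sense();A=s["tcp_pos"][:2];R=s["ee_rot"];print("yaw",np.degrees(np.arctan2(R[1,0],R[0,0])),A)
for n,p in(("wrist",(181,94)),("wrist",(339,98)),("top",(250+127*120/390,110+237*.3)),("top",(250+194*120/390,110+288*.3)),("top",(250+272*120/390,110+251*.3))):
    q=at(n,p,.081,s)
    for B in(A,np.array([.5628,-.1885])): print(n,q,np.hypot(*(q[:2]-B)),np.degrees(np.arctan2(*(q[:2]-B)[::-1])))
E
```

```text
yaw -92.95118600524388 [ 0.56122534 -0.18767607]
wrist [ 0.59640736 -0.26548499  0.081     ] 0.08539321919632974 -65.669459752678
wrist [ 0.59640736 -0.26548499  0.081     ] 0.08400085146701386 -66.41659986796238
wrist [ 0.51160421 -0.25915517  0.081     ] 0.08701447146992182 -124.76856417111937
wrist [ 0.51160421 -0.25915517  0.081     ] 0.08725343548671394 -125.92658165027598
top [ 0.52414966 -0.10638588  0.081     ] 0.08934596629892466 114.51727891415311
top [ 0.52414966 -0.10638588  0.081     ] 0.09075559350095248 115.20592469487733
top [ 0.47291674 -0.17622298  0.081     ] 0.08904820075157258 172.6103294107253
top [ 0.47291674 -0.17622298  0.081     ] 0.09071783327909894 172.22218280527125
top [ 0.51143273 -0.25725545  0.081     ] 0.08556047302256552 -125.58838551336972
top [ 0.51143273 -0.25725545  0.081     ] 0.08582487299941252 -126.76344766142451
```

All five lid readings put the marked jar near 54.3°, against a pointer at about 55.8°. That is about 2 mm off, well within 10 mm. I turn back slightly, settle and hand in.

```bash
python3 -m handwheel '[[[0,0,-0.1,0,0,0,0.02],[0,0,-0.1,0,0,0,0.02],[0,0,0,0,0,0,0.02],[0,0,0,0,0,0,0.02],[0,0,0,0,0,0,0.02],[0,0,0,0,0,0,0.02],[0,0,0,0,0,0,0.02],[0,0,0,0,0,0,0.02]]]' && python3 -c "
from station import r
print(r.finish_job())"
```

```text
time_s: 16.85
tcp_pos: [0.5613, -0.1877, 0.0974]
ee_rot: [[-0.03, -1.0, -0.004], [-1.0, 0.03, -0.0], [0.001, 0.004, -1.0]]
wrist_force: [-5.4, 0.5, 1.6]
gripper_width: 0.361
gripper_force: 30.2
the job is handed in; nothing more can be done
None
```

I handed the job in at about 17 s, though no verdict came back: the cup stands mouth down on the cork mat about 3 mm from its centre, and the gripper is holding the knob still at 30 N with the red-lidded jar at the pointer, within about 2 mm judging by the neighbouring lids because the arm hid the jar itself.

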